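Pack a triptych into its tray frame

TASK

Three painted panels lie in the tray frame on the sloped easel, and each leaves a gap of a different width between its upper edge and the frame's upper rail. Try the three wooden spacers from the rack until each stands snugly in the gap that it fits, pushed fully home on the tray floor at about the middle of its panel, square to the frame, and let go. Do not knock over the bottles, the jar, the can or the brush pot.

Things in the scene. Friction and masses are not known exactly. Their poses are not given: they have to be found in the camera images.
- frame: dark wooden tray frame, 316 x 168 mm, fixed on a sloped wooden table easel. Origin on the table, 105 mm straight below point slot_centre; x horizontal to the uphill side (away from the robot), y left along the rails, z up. The tray floor rises 25 degrees towards +x. The easel reaches 175 mm in -x, 80 mm in +x, 170 mm to either side. Upper rail: 22 mm thick, 42 mm over the tray floor.
- tray (a point): point on the tray floor, 62 mm downhill of slot_centre, axes as at the slots. Three painted panels lie here side by side along y, each 88 mm wide, 26 mm thick, against the lower rail; they cannot move. Their lengths differ, so the gaps between their upper edges and the upper rail are 13, 19 and 25 mm; which is where differs from start to start. Panel edges are sharp.
- rack: a low dark wooden rack, 225 mm along its x, 92 mm along y, 26 mm high, fixed on the table. Origin at the centre of its underside, z up. Three open slots in a row along x, at x = -65, 0 and +65 mm, each 30 mm along x and 72 mm along y, floor 8 mm above the table. One spacer stands in each, any in any.
- slot_left (a point): place for a spacer over the left-hand (+y of the frame) panel, at the middle of its width: where the upper rail's inner face meets the tray floor. z square to the tray floor, outwards (25 degrees from vertical, leaning to the robot); x uphill into the rail, y along it. The gap runs from x = 0 to minus its width. The rail stands 42 mm over the floor, 16 mm higher than the panels. Places are 92 mm apart.
- slot_centre (a point): place for a spacer over the middle panel, at the middle of its width: where the upper rail's inner face meets the tray floor. z square to the tray floor, outwards (25 degrees from vertical, leaning to the robot); x uphill into the rail, y along it. The gap runs from x = 0 to minus its width. The rail stands 42 mm over the floor, 16 mm higher than the panels. Places are 92 mm apart.
- slot_right (a point): place for a spacer over the right-hand (-y of the frame) panel, at the middle of its width: where the upper rail's inner face meets the tray floor. z square to the tray floor, outwards (25 degrees from vertical, leaning to the robot); x uphill into the rail, y along it. The gap runs from x = 0 to minus its width. The rail stands 42 mm over the floor, 16 mm higher than the panels. Places are 92 mm apart.
- spacer_thin: a plain light-wood spacer board, 11 mm thick (its x), 60 mm long (its y), 95 mm high (its z), edges rounded 1.5 mm, 45 to 110 g. Origin at the centre of its underside (foot). Starts upright in the rack. It fits with 2 mm of play in the gap 13 mm wide; a fitted spacer stands 26 mm deep beside the panel and sticks out 69 mm above it.
- spacer_medium: a plain light-wood spacer board, 17 mm thick (its x), 60 mm long (its y), 95 mm high (its z), edges rounded 1.5 mm, 45 to 110 g. Origin at the centre of its underside (foot). Starts upright in the rack. It fits with 2 mm of play in the gap 19 mm wide; a fitted spacer stands 26 mm deep beside the panel and sticks out 69 mm above it.
- spacer_thick: a plain light-wood spacer board, 23 mm thick (its x), 60 mm long (its y), 95 mm high (its z), edges rounded 1.5 mm, 45 to 110 g. Origin at the centre of its underside (foot). Starts upright in the rack. It fits with 2 mm of play in the gap 25 mm wide; a fitted spacer stands 26 mm deep beside the panel and sticks out 69 mm above it.
- solvent_bottle: clear bottle with red cap, 72 mm across, 200 mm high, origin under its centre, stands near the rack
- medium_jar: amber glass jar, 72 mm across, 85 mm high, origin under its centre, stands near the rack
- glue_bottle: slim green bottle, 44 mm across, 105 mm high, origin under its centre, stands beside the rack
- brush_pot: pink pot, 80 mm across, 110 mm high, with brushes up to 290 mm high, origin under its centre, stands behind the easel
- primer_can: can, 72 mm across, 100 mm high, origin under its centre, stands behind the easel
Mind the look-alikes: they are no part of the job. Leave any blue or yellow look-alike of the spacer_thin alone.

How it is judged:
By the outcome, as a careful person would: the job done as asked, in the order asked, and still so for the second after the job is handed in, with the robot touching nothing.
It also fails if it takes over 72 s, if anything falls off the work surface, if the arm or the gripper's body presses on something with over 40 N, if the wrist force passes 120 N, or if a joint passes its speed limit or range.

ROBOT

A 6-joint arm with a two-finger parallel gripper is mounted at the origin on the work surface. World frame = base frame: x ahead of the robot, y to its left, z up, the work surface at z = 0. Lengths are in mm, angles in rad, forces in N, time in s.
With the tool pointing down it reaches from about 275 to 750 mm from the base axis. Payload 10.2 kg.
Tool frame: the origin (TCP) lies midway between the tips of the shut fingers; the grasp point (between the pads) lies grip_depth behind it (grip_depth is the distance from the TCP to the grasp point, in mm); z points along the fingers, y is the line along which they close (so a half turn about z gives the same grasp; the last joint's range is limited). The gripper opens to 85 mm and grips with 20 to 120 N. Pads are 22 mm wide; open, the fingers measure 114 mm over their backs; the gripper's body (76 mm by 85 mm) begins 54 mm behind the grasp point. The pads swing forward as they close: fully open they stand 13 mm farther back than shut.
Start: joints at [-1.556, 0.313, 1.498, -0, 1.331, -0.223], TCP at [123.658, -510.235, 231.294] pointing down, gripper open.
Joint ranges: [-2.94, 2.94], [-0.97, 2.17], [0.19, 2.56], [-1.23, 4.37], [0.02, 3.11], [-2.88, 2.88]. Speed limits (rad/s): [2.39, 2.39, 3.01, 3.14, 3.14, 3.14].

INTERFACE

Orientations are given as a unit quaternion [w, x, y, z].
In Python, from rig import * gives the robot as it stands.
- The arm moves only by the tool servo_tool, never from a script. Its argument "commands" is a list of rows, each a list of 3 entries, a list of its own where there are three numbers: the gripper command: -1 is fully open, 1 is shut, values between are in proportion, then the shift along the tool's x, y, z in m, then the turn, a rotation vector about the tool's x, y, z in units of 6 degrees (1.0 is 6 degrees). In form: [[grip, [dx, dy, dz], [ax, ay, az]], ...]. A call has 1 to 10 rows; each row shifts and turns the commanded pose from where the row before left it, along the tool's axes as they then stand; what a row does not reach is not made up. A row lasts 1/12 s, in which the tool goes at most 41.7 mm and 7.16 degrees, less where a joint would pass 70% of its speed; a pose out of reach is approached as far as the arm can. A call is refused whole if a number of a shift passes 0.0417 or a number of a turn 1, either way. A call with a gripper value outside its range is refused whole. The fingers move at their own pace and stop on an object; "squeeze" is the grip in N (left out, the last holds). Time passes only in rows, so rows that do not move let the fingers close. It gives the time, the measured TCP pose, the force, the opening and the grip force at its end, in the units of the state.
- sense(): the state, without advancing time (a new reading comes with each control period).
- capture(name): name is "scene" or "top" or "wrist"; returns a dict with "pixels" (420x560x3 uint8, red, green, blue), "z_map" (420x560 float32, mm along the optical axis (not along the pixel's ray), 0 where there is no reading), "fx", "fy", "cx", "cy" (pixels), "rvec" (rotation vector, rad) and "tvec" (3), from world to camera coordinates, as OpenCV has them; the wrist camera has in their place "T_tool_cam" (4x4, takes a point from camera to tool coordinates, whose origin is the TCP and whose axes are the flange's). Camera axes: x right, y down, z forward; pixel columns grow to the right and rows downward; lengths in mm; the calibration is good to about 2 mm. A picture is of the moment at which its call begins: read the wrist's pose just before it.
- finish_job(): hands the job in; it is judged then, once.
The state is a dict: "time_s": time; "joints": joint angles; "dq": joint speeds; "tau": joint torques, N m; "eef_pos": TCP position; "ee_rot": TCP orientation; "force": force on the tool from outside, world axes, zero at the start; "wrist_torque": the same for the moment, N m; "grip_width": opening from 0.0 (shut) to 1.0 (fully open); "grip_force": force on a finger pad.
Only numpy, scipy, OpenCV 4.12 (cv2) and the standard library are available. Lean on these libraries where they do the work, as an engineer would, in place of code of your own. Each camera call takes 0.05 s, during which the arm holds its last target. There are 200 camera calls.

## Working session

There is one attempt and no reset: what is moved stays moved. The work goes in short steps, Python scripts to look and compute and a tool call to move; the robot and the scene stay as the last step left them, time stands still between calls to the robot, and variables do not carry over. Pictures are saved under pics/ and viewed, at most 10 in all, crops included, and the job is handed in when it is done.

Besides the shell and the picture viewer there is one more tool, called after "Emit:" as name(argument=value, ...) on one line, values as JSON. servo_tool: Moves the arm, as the interface text tells. Its arguments: {"type":"object","properties":{"commands":{"type":"array"},"squeeze":{"type":"number"}},"required":["commands"]}

```bash
mkdir -p pics; ls; cat > h.py <<'E'
from rig import *
import numpy as np, cv2
def save(n,f):
    c=capture(n); cv2.imwrite('pics/'+f,c['pixels'][:,:,::-1]); np.savez('pics/'+f[:-4]+'.npz',**c); return c
E
python3 - <<'E'
from h import *
s=sense();print(s['time_s'],s['eef_pos'],s['ee_rot'],s['grip_width'])
import rig; print([k for k in dir(rig) if not k.startswith('_')][:40])
save('scene','s0.png');save('top','t0.png')
try: print(grip_depth)
except Exception as e: print(e)
E
```

```text
pics
0.0 [ 123.64215516 -509.97315986  230.72926335] [-6.41143754e-04  9.92941422e-01  1.18604040e-01  5.12494272e-05] 1.0013068159962224
['PlanningError', 'capture', 'finish_job', 'grip_depth', 'sense']
18.700000000000003
```

View pics/s0.png

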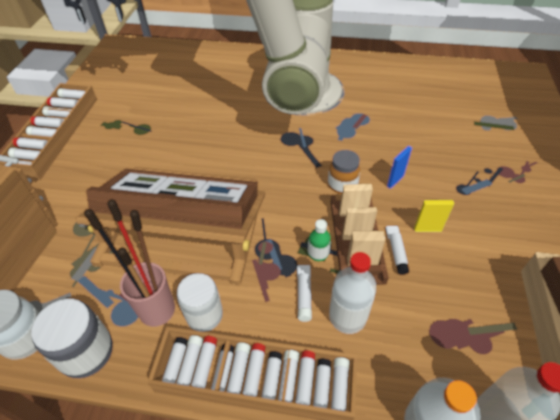

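View pics/t0.png

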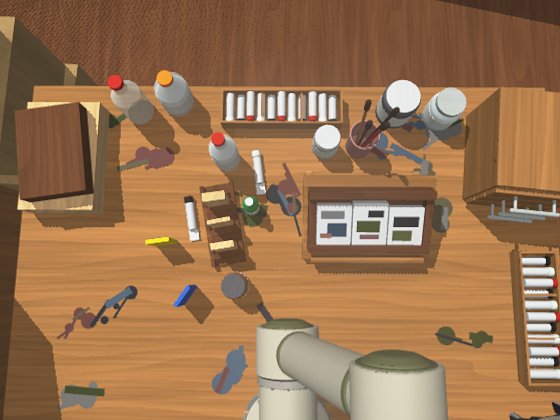

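The scene view faces the robot and the top view has +x up. The rack is at top-view (222,225) with spacers at (213,196), (218,222) and (222,245). The easel is at (370,222), and the glue bottle is close to the rack at (252,206).

```bash
cat >> h.py <<'E'
def world(c):
    R=cv2.Rodrigues(np.array(c['rvec']))[0]; t=np.array(c['tvec']).reshape(3)
    z=c['z_map']; v,u=np.mgrid[:z.shape[0],:z.shape[1]]
    p=np.stack([(u-c['cx'])/c['fx']*z,(v-c['cy'])/c['fy']*z,z],-1)
    w=(p-t)@R; w[z==0]=np.nan; return w
def rect(P):
    (c,s,a)=cv2.minAreaRect(P[:,:2].astype(np.float32)); return np.round(c,1),np.round(s,1),round(a,1)
E
python3 - <<'E'
from h import *
for n in('t0','s0'):
    c=dict(np.load(f'pics/{n}.npz')); W=world(c); hsv=cv2.cvtColor(c['pixels'],cv2.COLOR_RGB2HSV)
    print(n,'cam',np.round(-cv2.Rodrigues(c['rvec'])[0].T@c['tvec'].reshape(3)), c['fx'])
    m=(abs(W[...,2]-103)<8)&(hsv[...,1]<130)&(hsv[...,2]>120)&(W[...,1]>-50)&(W[...,1]<350)&(W[...,0]>300)&(W[...,0]<620)
    k,l,st,ce=cv2.connectedComponentsWithStats(m.astype(np.uint8))
    for i in range(1,k):
        if st[i,4]>15: P=W[l==i]; print(st[i],np.round(np.median(P,0),1),rect(P))
    # rack top
    m=(abs(W[...,2]-26)<5)&(hsv[...,2]<120)&(W[...,1]>50)&(W[...,1]<300)&(W[...,0]>300)&(W[...,0]<650)
    m=cv2.morphologyEx(m.astype(np.uint8),cv2.MORPH_CLOSE,np.ones((5,5)))
    k,l,st,ce=cv2.connectedComponentsWithStats(m)
    for i in range(1,k):
        if st[i,4]>60: P=W[l==i]; P=P[abs(P[:,2]-26)<5]; print('rack',st[i],np.round(np.median(P,0),1),rect(P))
c=dict(np.load('pics/t0.npz')); W=world(c)
for u,v in [(213,196),(218,222),(222,245),(252,206),(233,285),(222,150),(305,190),(437,190),(305,182),(437,182),(370,190),(330,204),(370,204),(405,206),(330,240),(405,240),(330,200),(310,255),(430,255)]:
    print((u,v),np.round(W[v,u],1))
E
```

```text
t0 cam [ 405.   17. 1208.] 435.07575898949165
[202 190  23  12 212] [602.9 194.8 103. ] (array([604.1, 194. ]), array([23.6, 59.1]), 8.3)
[245 197   9   9  58] [589.7 101.2 104.5] (array([590.1, 101.4]), array([20.9, 18.5]), 46.7)
[207 216  23   8 106] [540.4 179.5 103.2] (array([540.8, 179.9]), array([11.1, 58.3]), 11.8)
[210 240  24  10 163] [478.9 168.2 103. ] (array([478.2, 168.9]), array([17.3, 59.5]), 9.7)
rack [ 203  185   43   82 1105] [522.5 163.5  26.1] (array([536. , 178.7]), array([210.6,  91. ]), 10.6)
s0 cam [1121.  115.  777.] 432.85422059772634
[343 184  30   9 223] [482.4 172.4 102.2] (array([479.2, 171.8]), array([20.4, 59.7]), 11.2)
[347 208  30   8 190] [543.9 183.1 101.9] (array([542.4, 182.8]), array([13.2, 59.5]), 12.2)
[316 221  11  11 103] [594.6 105.  104.2] (array([593.1, 105.4]), array([21.4, 20.2]), 14.9)
[352 232  33  12 362] [608.2 198.2 102.4] (array([606.2, 197.6]), array([24.2, 60.1]), 7.3)
rack [331 196  20  75 579] [550.  147.6  25.8] (array([538.6, 149.9]), array([201.6,  26.9]), 10.5)
rack [369 257  19  23 139] [628.5 232.2  25.5] (array([624. , 225.6]), array([52.1, 32.1]), 11.1)
(213, 196) [602.7 194.6 102.5]
(218, 222) [535.3 179.9 102.3]
(222, 245) [476.6 168.2 102. ]
(252, 206) [580.4  94.9  81.7]
(233, 285) [376.2 140.1  83.9]
(222, 150) [712.1 167.9 148.4]
(305, 190) [619.2 -42.8 105.2]
(437, 190) [ 642.2 -422.1   -3.9]
(305, 182) [638.1 -42.3 115.4]
(437, 182) [ 6.645e+02 -4.218e+02  1.000e-01]
(370, 190) [ 611.6 -201.3  148.4]
(330, 204) [ 581.3 -105.6  115.6]
(370, 204) [ 580.9 -206.1  120.9]
(405, 206) [ 578.7 -298.7  105.4]
(330, 240) [ 492.4 -108.4   81.2]
(405, 240) [ 493.4 -302.2   81.8]
(330, 200) [ 594.7 -107.8   97.3]
(310, 255) [455.3 -59.4  36.9]
(430, 255) [ 458.8 -392.3    1.3]
```

```bash
python3 - <<'E'
from h import *
c=dict(np.load('pics/t0.npz'))
im=c['pixels'][120:280,180:460,::-1]
cv2.imwrite('pics/t0c.png',cv2.resize(im,None,fx=2.85,fy=2.85,interpolation=cv2.INTER_CUBIC))
E
```

```text
(no output)
```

View pics/t0c.png

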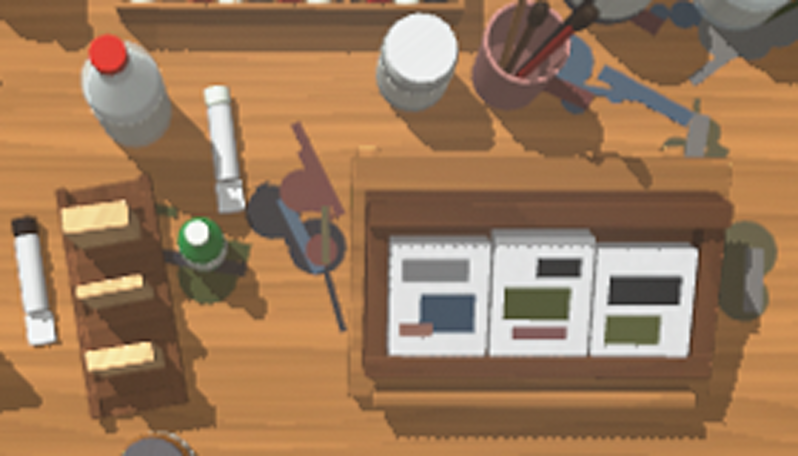

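Left to right, the panels' upper edges in the crop are at rows 237, 232 and 245. That suggests the centre gap is narrowest, left is medium and right is widest. The spacers, from far to near, are thick, thin and medium. Next I'll fit the frame and check the wrist camera.

```bash
cat >> h.py <<'E'
from scipy.spatial.transform import Rotation as Ro
from scipy.optimize import least_squares
S,C=np.sin(np.radians(25)),np.cos(np.radians(25))
def slotc(W,x0,y0,psi):
    d=W-np.array([x0,y0,0]); c,s=np.cos(psi),np.sin(psi)
    x=c*d[...,0]+s*d[...,1]; y=-s*d[...,0]+c*d[...,1]; z=d[...,2]-105
    return np.stack([x*C+z*S,y,-x*S+z*C],-1)
def state():
    s=sense(); q=s['ee_rot']; R=Ro.from_quat([q[1],q[2],q[3],q[0]]).as_matrix()
    return s,np.array(s['eef_pos']),R
def slotR(psi): # tool rotation: x along slot y, y along slot x, z = -slot z
    return Ro.from_euler('z',psi).as_matrix()@np.array([[0,C,S],[1,0,0],[0,S,-C]])
def downR(yaw): # tool x at yaw, z down
    c,s=np.cos(yaw),np.sin(yaw); return np.array([[c,s,0],[s,-c,0],[0,0,-1]])
def go(Pt,Rt):
    s,p,R=state(); rv=Ro.from_matrix(R.T@Rt).as_rotvec(degrees=True)/6
    print('t',round(s['time_s'],2),'p',np.round(p,1),'shift now-axes',np.round(R.T@(Pt-p),1),'shift after turn',np.round(Rt.T@(Pt-p),1),'turn',np.round(rv,2),
      'F',np.round(s['force'],1),'g',round(s['grip_width'],3),round(s['grip_force'],1))
E
python3 - <<'E'
from h import *
s,p,R=state(); c=save('wrist','w0.png'); print(np.round(c['T_tool_cam'],3),c['fx'])
for n in('t0','s0'):
    c=dict(np.load(f'pics/{n}.npz')); W=world(c); x,y,z=W[...,0],W[...,1],W[...,2]
    r=(x>400)&(x<680)&(y<-30)&(y>-380)&(z>20)
    g=[620,-205,0.0]
    for it in range(3):
        s_=slotc(W,*g); top=r&(abs(s_[...,2]-42)<5)&(s_[...,0]>-12)&(s_[...,0]<34)
        P=s_[top]; print(n,top.sum(),rect(P),np.round(np.median(P,0),1))
        (cx,cy),(a,b),ang=cv2.minAreaRect(P[:,:2].astype(np.float32))
        k=np.polyfit(P[:,1],P[:,0],1)[0]; g[2]-=k; 
        g[0]+=(cx-11)/C*1; g[1]+=cy
        print(np.round(g,3))
    for nm,(zz) in dict(pan=26,floor=0).items():
        m=r&(abs(slotc(W,*g)[...,2]-zz)<4); print(nm,m.sum(),np.round(slotc(W,*g)[m].mean(0),1))
    m=(z>20)&(x>620)&(x<850)&(y<260)&(y>-420)
    k,l,st,ce=cv2.connectedComponentsWithStats(m.astype(np.uint8))
    for i in range(1,k):
        if st[i,4]>100: P=W[l==i]; print('obj',ce[i].round(),rect(P),np.round(np.nanpercentile(P[:,2],[50,99])))
E
```

```text
[[ 0.00000e+00 -9.61000e-01 -2.76000e-01  6.96730e+01]
 [ 1.00000e+00  0.00000e+00 -1.00000e-03 -8.83000e-01]
 [ 1.00000e-03 -2.76000e-01  9.61000e-01 -1.42608e+02]
 [ 0.00000e+00  0.00000e+00  0.00000e+00  1.00000e+00]] 342.7956409415218
t0 529 (array([ 0.1, -3.6]), array([ 23.8, 316.7]), 0.2) [  2.1 -24.1  45.5]
[ 6.07955e+02 -2.08597e+02 -2.00000e-03]
t0 1177 (array([10.4, -0. ]), array([ 24.2, 316.7]), 0.2) [10.9  0.9 42.4]
[ 6.07325e+02 -2.08602e+02 -1.00000e-03]
t0 1172 (array([11.,  0.]), array([ 24.2, 316.7]), 0.2) [11.3  1.6 42.2]
[ 6.07325e+02 -2.08594e+02 -1.00000e-03]
pan 5222 [-80.3  -1.2  26.4]
floor 924 [-36.2   9.9  -1.1]
obj [378. 125.] (array([ 808.9, -245.2]), array([ 83.1, 202.2]), 42.0) [108. 295.]
obj [437. 115.] (array([ 831.9, -403.1]), array([33.8, 35.9]), 89.9) [ 79. 114.]
obj [297. 127.] (array([789.2,  19.3]), array([121.5, 339.9]), 0.0) [ 50. 104.]
obj [224. 151.] (array([722.7, 169.5]), array([64.8, 71.8]), 29.0) [134. 203.]
obj [258. 166.] (array([703.7,  84.9]), array([92.8, 21.1]), 7.1) [24. 29.]
obj [369. 181.] (array([ 655.1, -208.6]), array([ 70.6,
[... 368 characters left out ...]
ay([ 27.3, 316. ]), 0.8) [15.8  9.  41.4]
[ 6.09161e+02 -2.04930e+02  3.00000e-03]
pan 3518 [-74.6   2.5  26.5]
floor 527 [12.6 34.5 -0.1]
obj [156. 248.] (array([ 714.5, -205.2]), array([341.2, 189.1]), 90.0) [114. 288.]
obj [355. 292.] (array([691.3, 193.2]), array([ 98.9, 152.3]), 83.2) [126. 201.]
obj [201. 296.] (array([ 735.6, -116.5]), array([135.1, 146.3]), 0.1) [ 89. 102.]
obj [305. 296.] (array([704. ,  89.3]), array([93.9, 19.4]), 7.3) [23. 27.]
obj [ 21. 305.] (array([ 834.5, -401.3]), array([37.2, 31.1]), 89.8) [ 91. 111.]
obj [ 77. 311.] (array([ 836.7, -294.2]), array([26.4, 84.8]), 0.1) [119. 122.]
obj [261. 350.] (array([834.9,  22.5]), array([340.3,  30.2]), 90.0) [43. 56.]
```

```bash
cat >> h.py <<'E'
F=[607.5,-207.,0.0]
def slotw(xs,ys,zs,F=F):
    c,s=np.cos(F[2]),np.sin(F[2]); x=xs*C-zs*S
    return np.array([F[0]+c*x-s*ys,F[1]+s*x+c*ys,105+xs*S+zs*C])
E
python3 - <<'E'
from h import *
P=slotw(-5,15,170); print(P); go(P,downR(np.pi/2)); go(P,slotR(0))
E
```

```text
[ 531.12335657 -192.          256.95923249]
t 0.15 p [ 123.7 -510.   230.9] shift now-axes [ 470.9 -213.1  -25.8] shift after turn [318.  407.5 -26.1] turn [-1.000e-02 -1.000e-02 -1.273e+01] F [ 0.4 -0.4 -0.3] g 1.004 0.0
t 0.15 p [ 123.7 -510.   230.9] shift now-axes [ 470.9 -213.1  -25.8] shift after turn [318.  380.3 148.6] turn [ -3.53   2.77 -12.52] F [ 0.4 -0.4 -0.3] g 1.004 0.0
```

Emit:
servo_tool(commands=[[-1, [0, 0, 0], [0, 0, -0.98]], [-1, [0, 0, 0], [0, 0, -0.98]], [-1, [0, 0, 0], [0, 0, -0.98]], [-1, [0, 0, 0], [0, 0, -0.98]], [-1, [0, 0, 0], [0, 0, -0.98]], [-1, [0, 0, 0], [0, 0, -0.98]], [-1, [0, 0, 0], [0, 0, -0.98]], [-1, [0, 0, 0], [0, 0, -0.98]], [-1, [0, 0, 0], [0, 0, -0.98]], [-1, [0, 0, 0], [0, 0, -0.98]]])

```text
time_s: 0.98
eef_pos: [123.7, -510.1, 231.1]
ee_rot: [-0.0, 0.805, 0.593, 0.0]
force: [0.5, 0.4, 0.6]
grip_width: 0.997
grip_force: 0.0
```

Emit:
servo_tool(commands=[[-1, [0, 0, 0], [0, 0, -0.98]], [-1, [0, 0, 0], [0, 0, -0.98]], [-1, [0, 0, 0], [0, 0, -0.97]], [-1, [0.0245, 0.0313, -0.002], [0, 0, 0]], [-1, [0.0245, 0.0313, -0.002], [0, 0, 0]], [-1, [0.0245, 0.0313, -0.002], [0, 0, 0]], [-1, [0.0245, 0.0313, -0.002], [0, 0, 0]], [-1, [0.0245, 0.0313, -0.002], [0, 0, 0]], [-1, [0.0245, 0.0313, -0.002], [0, 0, 0]], [-1, [0.0245, 0.0313, -0.002], [0, 0, 0]]])

```text
time_s: 1.82
eef_pos: [343.9, -337.1, 245.4]
ee_rot: [-0.0, 0.707, 0.707, 0.0]
force: [0.7, -0.2, 0.7]
grip_width: 1.004
grip_force: 0.0
```

Emit:
servo_tool(commands=[[-1, [0.0245, 0.0313, -0.002], [0, 0, 0]], [-1, [0.0245, 0.0313, -0.002], [0, 0, 0]], [-1, [0.0245, 0.0313, -0.002], [0, 0, 0]], [-1, [0.0245, 0.0313, -0.002], [-0.8, 0, 0]], [-1, [0.0245, 0.0313, -0.002], [-0.8, 0, 0]], [-1, [0.0245, 0.0313, -0.002], [-0.8, 0, 0]], [-1, [0, 0, 0], [-0.8, 0, 0]], [-1, [0, 0, 0], [-0.97, 0, 0]], [-1, [0, 0, 0], [0, 0, 0]], [-1, [0, 0, 0], [0, 0, 0]]])

```text
time_s: 2.65
eef_pos: [528.8, -191.8, 265.0]
ee_rot: [0.152, 0.691, 0.69, 0.152]
force: [-0.6, -0.9, 0.6]
grip_width: 0.999
grip_force: 0.0
```

```bash
cat >> h.py <<'E'
def wworld(c,p,R):
    T=np.array(c['T_tool_cam']); z=c['z_map']; v,u=np.mgrid[:z.shape[0],:z.shape[1]]
    q=np.stack([(u-c['cx'])/c['fx']*z,(v-c['cy'])/c['fy']*z,z],-1)
    w=(q@T[:3,:3].T+T[:3,3])@R.T+p; w[z==0]=np.nan; return w
E
python3 - <<'E'
from h import *
go(slotw(-5,15,170),slotR(0))
s,p,R=state(); c=save('wrist','w1.png'); W=wworld(c,p,R); np.savez('pics/w1p.npz',p=p,R=R)
Q=slotc(W,*F)
m=(abs(Q[...,2]-42)<6)&(abs(Q[...,0]-11)<25)&(abs(Q[...,1])<170); P=Q[m]; print('railtop',m.sum(),rect(P),np.round(np.median(P,0),2),np.polyfit(P[:,1],P[:,0],1))
m=(abs(Q[...,2]-26)<4)&(Q[...,0]<0)&(abs(Q[...,1])<150); P=Q[m]
print('panel z',np.median(P[:,2]),np.polyfit(P[:,1],P[:,2],1),np.polyfit(P[:,0],P[:,2],1))
for yc in(92,0,-92):
    for y in (-25,0,25):
        b=abs(Q[...,1]-(yc+y))<6
        rl=Q[b&(abs(Q[...,2]-42)<3)&(abs(Q[...,0]-11)<22)][:,0]; pn=Q[b&(abs(Q[...,2]-26)<3)][:,0]; wl=Q[b&(Q[...,2]>8)&(Q[...,2]<36)&(abs(Q[...,0])<9)][:,0]
        print(yc+y,'rail',np.round(np.percentile(rl,[1,99]),1),'panel edge',np.round(np.percentile(pn,99.5),1),'wall',np.round(np.median(wl),1) if len(wl) else None,len(wl))
E
```

```text
t 2.65 p [ 528.8 -191.8  265. ] shift now-axes [-0.2 -1.3  8.3] shift after turn [-0.2 -1.3  8.3] turn [-0.02 -0.   -0.01] F [-0.6 -0.9  0.6] g 0.999 0.0
railtop 9588 (array([9.2, 0.1]), array([ 22.1, 315.7]), 0.1) [ 8.9  36.26 42.74] [-3.47970516e-03  8.99539992e+00]
panel z 26.92769461372194 [9.79204298e-04 2.67230080e+01] [1.47685132e-02 2.79815115e+01]
67 rail [-2.  19.6] panel edge -21.3 wall None 0
92 rail [-2.  19.8] panel edge -21.7 wall None 0
117 rail [-2.1 19.1] panel edge -21.3 wall None 0
-25 rail [-1.8 20.1] panel edge 182.0 wall None 0
0 rail [-1.9 19.4] panel edge 157.6 wall None 0
25 rail [-1.9 19.7] panel edge 213.7 wall None 0
-117 rail [-0.7 20.1] panel edge -1.6 wall -1.6 9
-92 rail [-0.8 19.6] panel edge -26.8 wall -1.6 10
-67 rail [-0.9 20. ] panel edge -27.2 wall -1.7 9
```

View pics/w1.png

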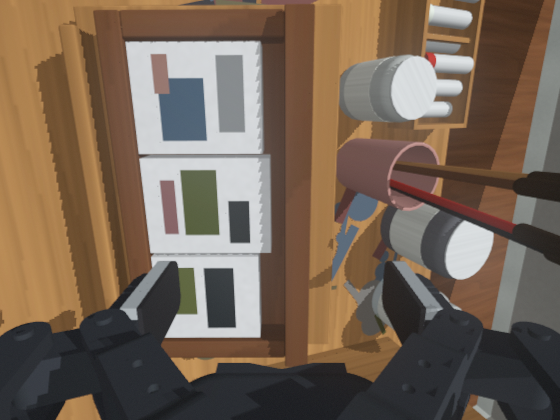

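The wrist view shows rail inner-face column ~287 and panel edges at 263 (left), 271 (centre) and 261 (right). Measured gaps are about 19.5 mm left and 26 mm right, so the centre is 13. That means medium goes left, thin goes centre and thick goes right. I'll start with medium.

```bash
sed -i 's/^F=.*/F=[606.,-207.,0.002]/' h.py; cat >> h.py <<'E'
A=np.radians(11)
SP=dict(medium=(478.7,170.3),thin=(541.6,182.0),thick=(605,195.8))
def rack(n,z): go(np.array([*SP[n],z]),downR(np.pi/2+A))
E
python3 - <<'E'
from h import *
rack('medium',150)
E
```

```text
t 2.7 p [ 529.4 -192.1  265.4] shift now-axes [362.4 -94.7  83.2] shift after turn [365.4  19.4 115.4] turn [ 4.14  0.4  -1.81] F [0.1 0.1 0.7] g 0.998 0.0
```

Emit:
servo_tool(commands=[[-1, [0, 0, 0], [0.828, 0.08, -0.362]], [-0.5, [0, 0, 0], [0.828, 0.08, -0.362]], [0, [0, 0, 0], [0.828, 0.08, -0.362]], [0, [0, 0, 0], [0.828, 0.08, -0.362]], [0, [0, 0, 0], [0.828, 0.08, -0.362]], [0, [0.0365, 0.0019, 0.0115], [0, 0, 0]], [0, [0.0365, 0.0019, 0.0115], [0, 0, 0]], [0, [0.0365, 0.0019, 0.0115], [0, 0, 0]], [0, [0.0365, 0.0019, 0.0115], [0, 0, 0]], [0, [0.0365, 0.0019, 0.0115], [0, 0, 0]]], squeeze=40)

```text
time_s: 3.53
eef_pos: [504.1, -9.6, 207.4]
ee_rot: [0.001, 0.636, 0.771, -0.0]
force: [1.0, -0.8, -0.4]
grip_width: 0.501
grip_force: 0.0
```

Emit:
servo_tool(commands=[[0, [0.0365, 0.0019, 0.0115], [0, 0, 0]], [0, [0.0365, 0.0019, 0.0115], [0, 0, 0]], [0, [0.0365, 0.0019, 0.0115], [0, 0, 0]], [0, [0.0365, 0.0019, 0.0115], [0, 0, 0]], [0, [0.0365, 0.0019, 0.0115], [0, 0, 0]], [0, [0, 0, 0], [0, 0, 0]], [0, [0, 0, 0], [0, 0, 0]]])

```text
time_s: 4.12
eef_pos: [478.5, 171.4, 149.7]
ee_rot: [0.001, 0.635, 0.773, -0.001]
force: [-0.5, -0.9, 0.9]
grip_width: 0.5
grip_force: 0.0
```

```bash
python3 - <<'E'
from h import *
rack('medium',150)
s,p,R=state(); c=save('wrist','w2.png'); W=wworld(c,p,R); hsv=cv2.cvtColor(c['pixels'],cv2.COLOR_RGB2HSV)
m=(abs(W[...,2]-103)<5)&(W[...,1]>120)&(W[...,1]<250)&(W[...,0]>430)&(W[...,0]<650)
k,l,st,ce=cv2.connectedComponentsWithStats(m.astype(np.uint8))
for i in range(1,k):
    if st[i,4]>100: P=W[l==i]; print(st[i],np.round(np.median(P,0),1),rect(P))
E
```

```text
t 4.12 p [478.5 171.4 149.7] shift now-axes [-1.2 -0.1 -0.3] shift after turn [-1.2 -0.1 -0.3] turn [0.   0.02 0.03] F [-0.5 -0.9  0.9] g 0.5 0.0
[ 464  180   64   99 4140] [600.6 198.3 102.9] (array([602.3, 196.1]), array([24.5, 60.2]), 8.0)
[ 263  182   32   97 2754] [476.3 173.1 102.9] (array([476.6, 170.6]), array([17., 60.]), 9.4)
[ 371  184   29   97 1934] [538.2 183.9 102.8] (array([539.1, 181.7]), array([11.5, 60. ]), 11.1)
```

View pics/w2.png

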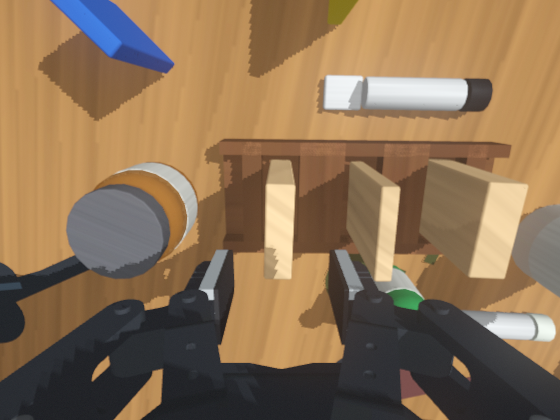

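Wrist view: the medium spacer's top is at about (281,165) to (281,275), between the open fingers. The thin and thick spacers are clear to the right, and the jar is clear to the left. Descending to grip.

Emit:
servo_tool(commands=[[0, [-0.001, -0.001, 0.0285], [0, 0, 0.25]], [0, [0, 0, 0.0285], [0, 0, 0]], [0, [0, 0, 0.0285], [0, 0, 0]], [0, [0, 0, 0], [0, 0, 0]], [0.9, [0, 0, 0], [0, 0, 0]], [0.9, [0, 0, 0], [0, 0, 0]], [0.9, [0, 0, 0], [0, 0, 0]], [0.9, [0, 0, 0], [0, 0, 0]]], squeeze=50)

```text
time_s: 4.83
eef_pos: [479.0, 168.9, 66.3]
ee_rot: [0.002, 0.646, 0.763, 0.002]
force: [-0.6, -1.5, 4.7]
grip_width: 0.191
grip_force: 52.6
```

Emit:
servo_tool(commands=[[0.9, [0, 0, -0.02], [0, 0, 0]], [0.9, [0, 0, -0.04], [0, 0, 0]], [0.9, [0, 0, -0.04], [0, 0, 0]], [0.9, [0, 0, -0.04], [0, 0, 0]], [0.9, [0, 0, 0], [0, 0, 0]], [0.9, [0, 0, 0], [0, 0, 0]]])

```text
time_s: 5.33
eef_pos: [478.4, 169.1, 207.1]
ee_rot: [0.003, 0.646, 0.763, 0.003]
force: [0.3, -0.1, -0.8]
grip_width: 0.197
grip_force: 51.9
```

```bash
cat >> h.py <<'E'
PSI=F[2]
YS=dict(medium=92,thin=0,thick=-92)
TK=dict(medium=17,thin=11,thick=23)
H=56 # TCP above foot
def slot(n,xs,foot): go(slotw(xs,YS[n],foot+H),slotR(PSI))  # xs: spacer centre
E
python3 - <<'E'
from h import *
slot('medium',-32,90)
slot('medium',-32,36)
s,p,R=state();print('yaw',np.degrees(np.arctan2(R[1,0],R[0,0])))
E
```

```text
t 5.33 p [478.4 169.1 207.1] shift now-axes [-286.5  -10.8  -16.6] shift after turn [-2.844e+02  3.980e+01  2.000e-01] turn [-4.09 -0.34  1.55] F [ 0.3 -0.1 -0.8] g 0.197 51.9
t 5.33 p [478.4 169.1 207.1] shift now-axes [-290.2   11.3   32.6] shift after turn [-284.4   39.8   54.2] turn [-4.09 -0.34  1.55] F [ 0.3 -0.1 -0.8] g 0.197 51.9
yaw 99.54544622244234
```

Emit:
servo_tool(commands=[[0.9, [0, 0, 0], [-0.82, -0.068, 0.31]], [0.9, [0, 0, 0], [-0.82, -0.068, 0.31]], [0.9, [0, 0, 0], [-0.82, -0.068, 0.31]], [0.9, [0, 0, 0], [-0.82, -0.068, 0.31]], [0.9, [0, 0, 0], [-0.82, -0.068, 0.31]], [0.9, [-0.0355, 0.005, 0], [0, 0, 0]], [0.9, [-0.0355, 0.005, 0], [0, 0, 0]], [0.9, [-0.0355, 0.005, 0], [0, 0, 0]], [0.9, [-0.0355, 0.005, 0], [0, 0, 0]], [0.9, [-0.0355, 0.005, 0], [0, 0, 0]]])

```text
time_s: 6.17
eef_pos: [499.8, -9.9, 214.1]
ee_rot: [0.151, 0.69, 0.691, 0.151]
force: [1.2, -0.2, -0.4]
grip_width: 0.194
grip_force: 51.9
```

Emit:
servo_tool(commands=[[0.9, [-0.0355, 0.005, 0], [0, 0, 0]], [0.9, [-0.0355, 0.005, 0], [0, 0, 0]], [0.9, [-0.0355, 0.005, 0], [0, 0, 0]], [0.9, [0, 0, 0], [0, 0, 0]], [0.9, [0, 0, 0], [0, 0, 0]]])

```text
time_s: 6.58
eef_pos: [513.8, -116.3, 220.0]
ee_rot: [0.151, 0.691, 0.69, 0.151]
force: [-0.1, 1.2, 0.3]
grip_width: 0.192
grip_force: 51.9
```

```bash
sed -i 's/^H=56/H=58/' h.py; python3 - <<'E'
from h import *
slot('medium',-32,36)
s,p,R=state(); c=save('wrist','w3.png'); W=wworld(c,p,R); Q=slotc(W,*F)
r=(abs(Q[...,2]-42)<5)&(abs(Q[...,0]-11)<25)
for y in(-120,-60,0,45,130,140):
    b=Q[r&(abs(Q[...,1]-y)<6)]
    if len(b)>30: print(y,len(b),np.round(np.percentile(b[:,0],[1,50,99]),1),np.round(np.median(b[:,2]),1))
p_=(abs(Q[...,2]-26)<4)&(Q[...,0]<-5)
for y in(-92,0,60): b=Q[p_&(abs(Q[...,1]-y)<10)]; print(y,len(b),np.percentile(b[:,0],99) if len(b) else 0,np.median(b[:,2]))
E
```

```text
t 6.58 p [ 513.8 -116.3  220. ] shift now-axes [ 1.1  3.1 49.1] shift after turn [ 1.1  2.8 49.1] turn [-0.06  0.   -0.03] F [-0.1  1.2  0.3] g 0.192 51.9
45 341 [-0.4 11.9 21. ] 42.1
130 542 [-0.7  9.9 21. ] 42.2
140 545 [-0.7  9.9 20.9] 42.1
-92 82 -130.5138535117591 23.60375244034602
0 598 -96.3996899999003 25.545974266459467
60 2536 -57.8262007294052 26.314763820946283
```

View pics/w3.png

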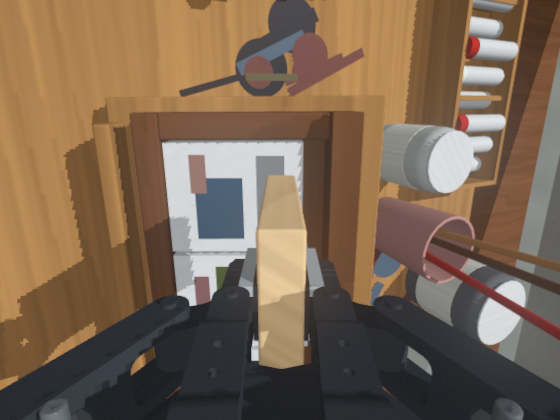

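Wrist view: the medium spacer is held at about (280,270), over the left panel and square to the rail (columns 330-365). Lowering it, then sliding uphill to the rail.

Emit:
servo_tool(commands=[[0.9, [0.001, 0.003, 0.013], [-0.06, 0, -0.03]], [0.9, [0, 0, 0.013], [0, 0, 0]], [0.9, [0, 0, 0.013], [0, 0, 0]], [0.9, [0, 0, 0.013], [0, 0, 0]], [0.9, [0, 0, 0], [0, 0, 0]], [0.9, [0, 0.006, 0], [0, 0, 0]], [0.9, [0, 0.006, 0], [0, 0, 0]], [0.9, [0, 0.006, 0], [0, 0, 0]], [0.9, [0, 0.001, 0], [0, 0, 0]], [0.9, [0, 0, 0], [0, 0, 0]]])

```text
time_s: 7.47
eef_pos: [556.7, -113.8, 184.2]
ee_rot: [0.154, 0.688, 0.692, 0.154]
force: [-0.1, -0.3, 0.0]
grip_width: 0.192
grip_force: 51.9
```

Emit:
servo_tool(commands=[[0.9, [0, 0.001, 0], [0, 0, 0]], [0.9, [0, 0.001, 0], [0, 0, 0]], [0.9, [0, 0, 0], [0, 0, 0]]])

```text
time_s: 7.72
eef_pos: [558.1, -113.9, 184.5]
ee_rot: [0.154, 0.689, 0.692, 0.154]
force: [0.4, 0.1, 0.0]
grip_width: 0.192
grip_force: 51.9
```

```bash
python3 - <<'E'
from h import *
slot('medium',-8.5,34)
s,p,R=state(); print('Ftool',np.round(R.T@np.array(s['force']),1)); 
E
```

```text
t 7.72 p [ 558.1 -113.9  184.5] shift now-axes [-1.2  1.2  0.2] shift after turn [-1.2  1.2  0.2] turn [0.02 0.   0.03] F [0.4 0.1 0. ] g 0.192 51.9
Ftool [0.1 0.3 0.1]
```

Emit:
servo_tool(commands=[[0.9, [-0.001, 0.001, 0], [0, 0, 0]], [0.9, [0, 0, 0], [0, 0, 0]]])

```text
time_s: 7.88
eef_pos: [559.0, -115.0, 184.9]
ee_rot: [0.154, 0.689, 0.692, 0.154]
force: [-0.0, 0.1, -0.7]
grip_width: 0.193
grip_force: 51.9
```

Emit:
servo_tool(commands=[[0.9, [0, 0.001, 0], [0, 0, 0]], [0.9, [0, 0, 0], [0, 0, 0]]])

```text
time_s: 8.05
eef_pos: [559.6, -114.8, 184.9]
ee_rot: [0.153, 0.689, 0.692, 0.153]
force: [-3.0, -0.4, 0.1]
grip_width: 0.19
grip_force: 52.1
```

Emit:
servo_tool(commands=[[0.9, [0, 0.001, 0], [0, 0, 0]], [0.9, [0, 0, 0], [0, 0, 0]]])

```text
time_s: 8.22
eef_pos: [559.9, -114.7, 184.9]
ee_rot: [0.153, 0.689, 0.692, 0.153]
force: [-7.5, -2.0, -0.3]
grip_width: 0.19
grip_force: 52.4
```

Emit:
servo_tool(commands=[[0.9, [0, -0.0022, 0], [0, 0, 0]], [0.9, [0, 0, 0.003], [0, 0, 0]], [0.9, [0, 0, 0.003], [0, 0, 0]], [0.9, [0, 0, 0.003], [0, 0, 0]], [0.9, [0, 0, 0.003], [0, 0, 0]], [0.9, [0, 0, 0], [0, 0, 0]]])

```text
time_s: 8.72
eef_pos: [564.0, -114.6, 173.1]
ee_rot: [0.153, 0.689, 0.692, 0.154]
force: [-0.3, -0.2, 0.4]
grip_width: 0.192
grip_force: 51.9
```

```bash
python3 - <<'E'
from h import *
slot('medium',-8.5,0)
s,p,R=state(); print('Ftool',np.round(R.T@np.array(s['force']),1)); 
E
```

```text
t 8.72 p [ 564.  -114.6  173.1] shift now-axes [-0.4  0.6 21.4] shift after turn [-0.4  0.7 21.4] turn [ 0.01 -0.    0.03] F [-0.3 -0.2  0.4] g 0.192 51.9
Ftool [-0.2 -0.2 -0.5]
```

Free, with the foot now below the panel top. Continuing down to the floor.

Emit:
servo_tool(commands=[[0.9, [0, 0, 0.004], [0, 0, 0]], [0.9, [0, 0, 0.004], [0, 0, 0]], [0.9, [0, 0, 0.004], [0, 0, 0]], [0.9, [0, 0, 0.004], [0, 0, 0]], [0.9, [0, 0, 0.002], [0, 0, 0]], [0.9, [0, 0, 0], [0, 0, 0]]])

```text
time_s: 9.22
eef_pos: [571.5, -114.7, 156.9]
ee_rot: [0.154, 0.689, 0.692, 0.154]
force: [-0.5, 0.3, -0.2]
grip_width: 0.196
grip_force: 51.9
```

Emit:
servo_tool(commands=[[0.9, [0, 0, 0.0015], [0, 0, 0]], [0.9, [0, 0, 0.0015], [0, 0, 0]], [0.9, [0, 0, 0], [0, 0, 0]]])

```text
time_s: 9.47
eef_pos: [572.8, -114.8, 154.7]
ee_rot: [0.154, 0.689, 0.692, 0.154]
force: [-0.6, 0.1, -1.0]
grip_width: 0.191
grip_force: 51.9
```

Emit:
servo_tool(commands=[[0.9, [0, 0, 0.0015], [0, 0, 0]], [0.9, [0, 0, 0.0015], [0, 0, 0]], [0.9, [0, 0, 0], [0, 0, 0]]])

```text
time_s: 9.72
eef_pos: [573.6, -114.9, 154.1]
ee_rot: [0.154, 0.688, 0.692, 0.154]
force: [-20.8, 1.1, 23.0]
grip_width: 0.198
grip_force: 56.2
```

```bash
python3 - <<'E'
from h import *
slot('medium',-8.5,0)
s,p,R=state(); print('Ftool',np.round(R.T@np.array(s['force']),1)); 
E
```

```text
t 9.72 p [ 573.6 -114.9  154.1] shift now-axes [-0.2 -0.1  0.1] shift after turn [-0.2 -0.1  0.1] turn [0.02 0.01 0.04] F [-20.8   1.1  23. ] g 0.198 56.2
Ftool [  1.2  -9.1 -29.7]
```

Home: the foot height matches the model within 0.1 mm, with a 30 N press. Releasing and retreating along the slot normal.

Emit:
servo_tool(commands=[[0.9, [0, -0.001, -0.002], [0, 0, 0]], [0.2, [0, 0, 0], [0, 0, 0]], [0, [0, 0, 0], [0, 0, 0]], [0, [0, 0, 0], [0, 0, 0]], [0, [0, 0, -0.02], [0, 0, 0]], [0, [0, 0, -0.04], [0, 0, 0]], [0, [0, 0, -0.04], [0, 0, 0]], [0, [0, 0, 0], [0, 0, 0]]])

```text
time_s: 10.38
eef_pos: [530.4, -115.7, 250.9]
ee_rot: [0.159, 0.688, 0.691, 0.155]
force: [0.9, -0.9, 0.8]
grip_width: 0.497
grip_force: 0.0
```

```bash
cat >> h.py <<'E'
SP=dict(medium=(478.7,170.3),thin=(540.3,181.8),thick=(603.7,196.0)) 
YW=dict(thin=11.,thick=8.5)
def rack(n,z): go(np.array([*SP[n],z]),downR(np.pi/2+np.radians(YW[n])))
E
python3 - <<'E'
from h import *
rack('thick',150)
c=save('scene','s1.png'); W=world(c); Q=slotc(W,*F)
m=(Q[...,2]>88)&(Q[...,2]<100)&(abs(Q[...,0]+9)<25)&(abs(Q[...,1]-92)<45); P=Q[m];print(m.sum(),rect(P),np.median(P,0))
E
```

```text
t 10.38 p [ 530.4 -115.7  250.9] shift now-axes [312.1  24.5 121.3] shift after turn [297.4 118.6 100.9] turn [ 4.26  0.37 -1.34] F [ 0.9 -0.9  0.8] g 0.497 0.0
185 (array([-11.4,  96.7]), array([21. , 59.5]), 0.3) [-4.74413836 96.89799461 93.31529738]
```

Emit:
servo_tool(commands=[[-0.18, [0, 0, 0], [0.852, 0.074, -0.268]], [-0.18, [0, 0, 0], [0.852, 0.074, -0.268]], [-0.18, [0, 0, 0], [0.852, 0.074, -0.268]], [-0.18, [0, 0, 0], [0.852, 0.074, -0.268]], [-0.18, [0, 0, 0], [0.852, 0.074, -0.268]], [-0.18, [0.033, 0.0132, 0.0112], [0, 0, 0]], [-0.18, [0.033, 0.0132, 0.0112], [0, 0, 0]], [-0.18, [0.033, 0.0132, 0.0112], [0, 0, 0]], [-0.18, [0.033, 0.0132, 0.0112], [0, 0, 0]], [-0.18, [0.033, 0.0132, 0.0112], [0, 0, 0]]])

```text
time_s: 11.27
eef_pos: [570.2, 60.4, 186.6]
ee_rot: [-0.006, 0.653, 0.758, -0.001]
force: [0.2, 0.1, -0.0]
grip_width: 0.591
grip_force: 0.0
```

Emit:
servo_tool(commands=[[-0.18, [0.033, 0.0132, 0.0112], [0, 0, 0]], [-0.18, [0.033, 0.0132, 0.0112], [0, 0, 0]], [-0.18, [0.033, 0.0132, 0.0112], [0, 0, 0]], [-0.18, [0.033, 0.0132, 0.0112], [0, 0, 0]], [-0.18, [0, 0, 0], [0, 0, 0]], [-0.18, [0, 0, 0], [0, 0, 0]]])

```text
time_s: 11.77
eef_pos: [601.8, 198.6, 141.6]
ee_rot: [-0.006, 0.652, 0.759, -0.002]
force: [0.2, -0.4, 0.2]
grip_width: 0.585
grip_force: 0.0
```

```bash
python3 - <<'E'
from h import *
rack('thick',64)
s,p,R=state(); c=save('wrist','w4.png'); W=wworld(c,p,R)
m=(abs(W[...,2]-103)<5)&(W[...,1]>120)&(W[...,1]<250)&(W[...,0]>430)&(W[...,0]<650)
k,l,st,ce=cv2.connectedComponentsWithStats(m.astype(np.uint8))
for i in range(1,k):
    if st[i,4]>100: P=W[l==i]; print(st[i],np.round(np.median(P,0),1),rect(P))
m=(W[...,2]>110)&(W[...,2]<220)&(W[...,0]>640); P=W[m]; print('bottle',m.sum(),np.round(np.percentile(P[:,0],[1,50]),1),np.round(np.median(P,0)))
E
```

```text
t 11.77 p [601.8 198.6 141.6] shift now-axes [-3.4  2.4 77.6] shift after turn [-2.9  1.5 77.6] turn [-0.11 -0.06  0.03] F [ 0.2 -0.4  0.2] g 0.585 0.0
[ 263  189   42  101 3989] [602.5 198.7 103. ] (array([602.8, 196. ]), array([22.9, 60.7]), 8.6)
[ 155  197   31   96 1787] [539.2 187.8 102.8] (array([539.4, 182.9]), array([11.5, 57.4]), 10.9)
bottle 17864 [640.9 657.9] [658. 203. 196.]
```

Emit:
servo_tool(commands=[[-0.18, [-0.003, 0.0015, 0.0255], [-0.11, -0.06, 0.03]], [-0.18, [0, 0, 0.0255], [0, 0, 0]], [-0.18, [0, 0, 0.0265], [0, 0, 0]], [-0.18, [0, 0, 0], [0, 0, 0]], [0.9, [0, 0, 0], [0, 0, 0]], [0.9, [0, 0, 0], [0, 0, 0]], [0.9, [0, 0, 0], [0, 0, 0]], [0.9, [0, 0, 0], [0, 0, 0]]], squeeze=50)

```text
time_s: 12.48
eef_pos: [605.3, 194.2, 68.6]
ee_rot: [0.002, 0.654, 0.757, 0.002]
force: [-1.0, -1.8, 5.7]
grip_width: 0.262
grip_force: 51.6
```

Emit:
servo_tool(commands=[[0.9, [0, 0, -0.02], [0, 0, 0]], [0.9, [0, 0, -0.04], [0, 0, 0]], [0.9, [0, 0, -0.04], [0, 0, 0]], [0.9, [0, 0, -0.04], [0, 0, 0]], [0.9, [0, 0, -0.02], [0, 0, 0]], [0.9, [0, 0, 0], [0, 0, 0]]])

```text
time_s: 12.98
eef_pos: [605.4, 194.6, 233.4]
ee_rot: [0.005, 0.654, 0.757, 0.005]
force: [1.0, -0.2, -1.0]
grip_width: 0.263
grip_force: 51.0
```

```bash
python3 - <<'E'
from h import *
slot('thick',-42,90)
E
```

```text
t 12.98 p [605.4 194.6 233.4] shift now-axes [-474.1 -170.6    9.6] shift after turn [-493.6  -96.5  -31.7] turn [-4.02 -0.31  1.35] F [ 1.  -0.2 -1. ] g 0.263 51.0
```

Emit:
servo_tool(commands=[[0.9, [0, 0, 0], [-0.804, -0.062, 0.27]], [0.9, [0, 0, 0], [-0.804, -0.062, 0.27]], [0.9, [0, 0, 0], [-0.804, -0.062, 0.27]], [0.9, [0, 0, 0], [-0.804, -0.062, 0.27]], [0.9, [0, 0, 0], [-0.804, -0.062, 0.27]], [0.9, [-0.01, -0.033, -0.02], [0, 0, 0]], [0.9, [-0.01, -0.032, -0.02], [0, 0, 0]], [0.9, [-0.01, -0.032, -0.02], [0, 0, 0]], [0.9, [-0.0385, 0, 0], [0, 0, 0]], [0.9, [-0.0385, 0, 0], [0, 0, 0]]])

```text
time_s: 13.82
eef_pos: [488.9, 87.7, 241.6]
ee_rot: [0.15, 0.689, 0.693, 0.149]
force: [1.7, -0.8, -0.9]
grip_width: 0.263
grip_force: 51.1
```

Emit:
servo_tool(commands=[[0.9, [-0.0385, 0, 0], [0, 0, 0]], [0.9, [-0.0385, 0, 0], [0, 0, 0]], [0.9, [-0.0385, 0, 0], [0, 0, 0]], [0.9, [-0.0385, 0, 0], [0, 0, 0]], [0.9, [-0.0385, 0, 0], [0, 0, 0]], [0.9, [-0.0385, 0, 0], [0, 0, 0]], [0.9, [-0.0385, 0, 0], [0, 0, 0]], [0.9, [-0.0385, 0, 0], [0, 0, 0]], [0.9, [-0.0385, 0, 0], [0, 0, 0]], [0.9, [-0.0385, 0, 0], [0, 0, 0]]])

```text
time_s: 14.65
eef_pos: [490.7, -299.6, 241.5]
ee_rot: [0.149, 0.691, 0.692, 0.149]
force: [1.4, 0.2, -0.8]
grip_width: 0.267
grip_force: 51.1
```

Emit:
servo_tool(commands=[[0.9, [0, 0, 0], [0, 0, 0]], [0.9, [0, 0, 0], [0, 0, 0]]])

```text
time_s: 14.82
eef_pos: [490.7, -299.2, 240.9]
ee_rot: [0.149, 0.692, 0.691, 0.149]
force: [0.3, 1.1, -1.3]
grip_width: 0.267
grip_force: 51.1
```

```bash
sed -i 's/^H=58/H=60.5/' h.py; python3 - <<'E'
from h import *
slot('thick',-42,34)
s,p,R=state(); c=save('wrist','w5.png'); W=wworld(c,p,R); Q=slotc(W,*F)
for y in(-145,-40,-20,0):
    b=Q[(abs(Q[...,2]-42)<3)&(abs(Q[...,0]-11)<25)&(abs(Q[...,1]-y)<6)]
    if len(b)>30: print(y,len(b),np.round(np.percentile(b[:,0],[1,50,99]),1),np.round(np.median(b[:,2]),1))
for y in(-45,0): b=Q[(abs(Q[...,2]-26)<4)&(Q[...,0]<-5)&(abs(Q[...,1]-y)<10)]; print(y,len(b),np.percentile(b[:,0],99) if len(b) else 0)
E
```

```text
t 14.82 p [ 490.7 -299.2  240.9] shift now-axes [ 0.1  6.1 77.4] shift after turn [-0.   5.2 77.5] turn [-0.12  0.01 -0.03] F [ 0.3  1.1 -1.3] g 0.267 51.1
-145 325 [-0.2 10.2 21.2] 41.9
-40 463 [-0.5 10.1 21.3] 42.1
-20 497 [-0.5 10.2 21.1] 42.1
0 506 [-0.5 10.1 21.1] 42.1
-45 3183 -15.689933669264883
0 4560 -14.873798585648771
```

View pics/w5.png

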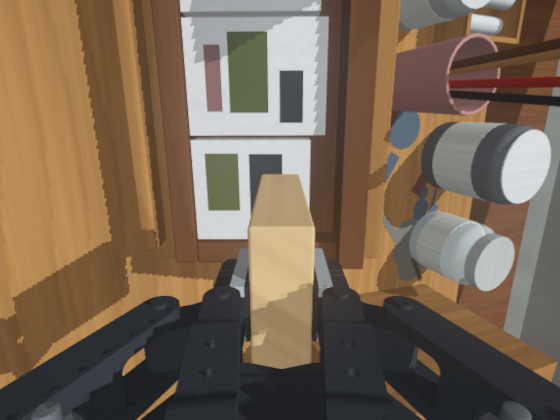

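Wrist view: the thick spacer is held at about (280,270) over the right panel, square to the rail. The centre gap reads ~14 mm, consistent with 13.

Emit:
servo_tool(commands=[[0.9, [0, 0.005, 0.02], [-0.12, 0, -0.03]], [0.9, [0, 0, 0.02], [0, 0, 0]], [0.9, [0, 0, 0.02], [0, 0, 0]], [0.9, [0, 0, 0.0165], [0, 0, 0]], [0.9, [0, 0, 0], [0, 0, 0]], [0.9, [0, 0.009, 0], [0, 0, 0]], [0.9, [0, 0.009, 0], [0, 0, 0]], [0.9, [0, 0.008, 0], [0, 0, 0]], [0.9, [0, 0, 0], [0, 0, 0]], [0.9, [0, 0, 0], [0, 0, 0]]])

```text
time_s: 15.7
eef_pos: [552.2, -297.7, 186.6]
ee_rot: [0.155, 0.688, 0.692, 0.153]
force: [-0.1, 0.1, -0.5]
grip_width: 0.264
grip_force: 51.1
```

```bash
python3 - <<'E'
from h import *
slot('thick',-11.5,33)
E
```

```text
t 15.7 p [ 552.2 -297.7  186.6] shift now-axes [-1.4  2.9  3.3] shift after turn [-1.4  2.9  3.3] turn [0.02 0.02 0.04] F [-0.1  0.1 -0.5] g 0.264 51.1
```

Emit:
servo_tool(commands=[[0.9, [-0.0015, 0.001, 0.0025], [0.02, 0.02, 0.04]], [0.9, [0, 0.001, 0], [0, 0, 0]], [0.9, [0, 0, 0], [0, 0, 0]]])

```text
time_s: 15.95
eef_pos: [554.6, -299.3, 184.1]
ee_rot: [0.152, 0.69, 0.691, 0.153]
force: [0.5, 0.3, -1.4]
grip_width: 0.26
grip_force: 51.1
```

Emit:
servo_tool(commands=[[0.9, [0, 0.001, 0], [0, 0, 0]], [0.9, [0, 0, 0], [0, 0, 0]]])

```text
time_s: 16.12
eef_pos: [555.5, -299.3, 184.8]
ee_rot: [0.152, 0.69, 0.691, 0.153]
force: [1.1, -0.8, -0.6]
grip_width: 0.257
grip_force: 51.1
```

Emit:
servo_tool(commands=[[0.9, [0, 0.001, 0], [0, 0, 0]], [0.9, [0, 0, 0], [0, 0, 0]]])

```text
time_s: 16.28
eef_pos: [556.5, -299.3, 185.3]
ee_rot: [0.153, 0.69, 0.691, 0.153]
force: [0.3, -0.0, -0.1]
grip_width: 0.261
grip_force: 51.1
```

```bash
python3 - <<'E'
from h import *
slot('thick',-11.5,33)
E
```

```text
t 16.28 p [ 556.5 -299.3  185.3] shift now-axes [ 0.2 -0.4  0.3] shift after turn [ 0.2 -0.4  0.3] turn [-0.   -0.   -0.01] F [ 0.3 -0.  -0.1] g 0.261 51.1
```

Emit:
servo_tool(commands=[[0.9, [0, 0.001, 0], [0, 0, 0]], [0.9, [0, 0, 0], [0, 0, 0]]])

```text
time_s: 16.45
eef_pos: [557.2, -299.2, 185.4]
ee_rot: [0.152, 0.69, 0.691, 0.153]
force: [-3.1, -0.3, -0.7]
grip_width: 0.266
grip_force: 51.3
```

Emit:
servo_tool(commands=[[0.9, [0, 0.0007, 0], [0, 0, 0]], [0.9, [0, 0, 0], [0, 0, 0]]])

```text
time_s: 16.62
eef_pos: [557.4, -299.2, 185.5]
ee_rot: [0.152, 0.69, 0.691, 0.153]
force: [-5.7, 0.1, -0.8]
grip_width: 0.26
grip_force: 51.6
```

Emit:
servo_tool(commands=[[0.9, [0, -0.002, 0], [0, 0, 0]], [0.9, [0, 0, 0.003], [0, 0, 0]], [0.9, [0, 0, 0.003], [0, 0, 0]], [0.9, [0, 0, 0.003], [0, 0, 0]], [0.9, [0, 0, 0.003], [0, 0, 0]], [0.9, [0, 0, 0], [0, 0, 0]]])

```text
time_s: 17.12
eef_pos: [561.3, -299.0, 173.3]
ee_rot: [0.152, 0.69, 0.691, 0.153]
force: [0.5, 0.1, -0.5]
grip_width: 0.265
grip_force: 51.1
```

```bash
python3 - <<'E'
from h import *
slot('thick',-11.5,0)
E
```

```text
t 17.12 p [ 561.3 -299.   173.3] shift now-axes [-0.2  0.3 20.4] shift after turn [-0.1  0.3 20.4] turn [-0.01 -0.01 -0.01] F [ 0.5  0.1 -0.5] g 0.265 51.1
```

Emit:
servo_tool(commands=[[0.9, [0, 0, 0.004], [0, 0, 0]], [0.9, [0, 0, 0.004], [0, 0, 0]], [0.9, [0, 0, 0.004], [0, 0, 0]], [0.9, [0, 0, 0.004], [0, 0, 0]], [0.9, [0, 0, 0.002], [0, 0, 0]], [0.9, [0, 0, 0], [0, 0, 0]]])

```text
time_s: 17.62
eef_pos: [568.9, -299.0, 157.2]
ee_rot: [0.152, 0.69, 0.691, 0.153]
force: [-0.6, 0.6, -1.2]
grip_width: 0.259
grip_force: 51.1
```

Emit:
servo_tool(commands=[[0.9, [0, 0, 0.0015], [0, 0, 0]], [0.9, [0, 0, 0.001], [0, 0, 0]], [0.9, [0, 0, 0], [0, 0, 0]]])

```text
time_s: 17.87
eef_pos: [569.9, -299.2, 155.5]
ee_rot: [0.152, 0.69, 0.691, 0.153]
force: [-1.0, -0.2, -1.4]
grip_width: 0.26
grip_force: 51.1
```

Emit:
servo_tool(commands=[[0.9, [0, 0, 0.001], [0, 0, 0]], [0.9, [0, 0, 0.001], [0, 0, 0]], [0.9, [0, 0, 0], [0, 0, 0]]])

```text
time_s: 18.12
eef_pos: [570.4, -299.4, 155.0]
ee_rot: [0.153, 0.69, 0.691, 0.153]
force: [-9.5, 3.1, 9.5]
grip_width: 0.261
grip_force: 53.0
```

```bash
python3 - <<'E'
from h import *
slot('thick',-11.5,0)
s,p,R=state(); print('Ftool',np.round(R.T@np.array(s['force']),1)); 
E
```

```text
t 18.12 p [ 570.4 -299.4  155. ] shift now-axes [ 0.3 -0.2 -0.1] shift after turn [ 0.3 -0.2 -0.1] turn [-0.01 -0.   -0.  ] F [-9.5  3.1  9.5] g 0.261 53.0
Ftool [  3.1  -4.6 -12.6]
```

Emit:
servo_tool(commands=[[0.9, [0, 0, 0.0015], [0, 0, 0]], [0.9, [0, 0, 0], [0, 0, 0]], [0.9, [0, -0.001, -0.002], [0, 0, 0]], [0.2, [0, 0, 0], [0, 0, 0]], [-0.1, [0, 0, 0], [0, 0, 0]], [-0.1, [0, 0, 0], [0, 0, 0]], [-0.1, [0, 0, -0.02], [0, 0, 0]], [-0.1, [0, 0, -0.04], [0, 0, 0]], [-0.1, [0, 0, -0.04], [0, 0, 0]], [-0.1, [0, 0, -0.04], [0, 0, 0]]])

```text
time_s: 18.95
eef_pos: [509.8, -299.0, 281.8]
ee_rot: [0.152, 0.69, 0.691, 0.153]
force: [0.8, -0.5, 0.7]
grip_width: 0.55
grip_force: 0.0
```

Emit:
servo_tool(commands=[[-0.1, [0, 0, 0], [0, 0, 0]], [-0.1, [0, 0, 0], [0, 0, 0]]])

```text
time_s: 19.12
eef_pos: [510.6, -299.9, 282.7]
ee_rot: [0.154, 0.69, 0.691, 0.153]
force: [-0.1, -0.1, 0.3]
grip_width: 0.554
grip_force: 0.0
```

```bash
python3 - <<'E'
from h import *
rack('thin',145)
E
```

```text
t 19.12 p [ 510.6 -299.9  282.7] shift now-axes [482.  -30.8 136.5] shift after turn [467.2 121.1 137.7] turn [ 4.17  0.42 -1.79] F [-0.1 -0.1  0.3] g 0.554 0.0
```

Emit:
servo_tool(commands=[[-0.1, [0, 0, 0], [0.834, 0.084, -0.358]], [-0.1, [0, 0, 0], [0.834, 0.084, -0.358]], [0, [0, 0, 0], [0.834, 0.084, -0.358]], [0, [0, 0, 0], [0.834, 0.084, -0.358]], [0, [0, 0, 0], [0.834, 0.084, -0.358]], [0, [0.0385, 0.01, 0], [0, 0, 0]], [0, [0.0385, 0.01, 0], [0, 0, 0]], [0, [0.0385, 0.01, 0], [0, 0, 0]], [0, [0.0385, 0.01, 0], [0, 0, 0]], [0, [0.0385, 0.01, 0], [0, 0, 0]]])

```text
time_s: 19.95
eef_pos: [522.6, -98.6, 279.5]
ee_rot: [-0.003, 0.636, 0.772, 0.0]
force: [1.0, 0.5, 0.1]
grip_width: 0.5
grip_force: 0.0
```

Emit:
servo_tool(commands=[[0, [0.0385, 0.01, 0], [0, 0, 0]], [0, [0.0385, 0.01, 0], [0, 0, 0]], [0, [0.0385, 0.01, 0], [0, 0, 0]], [0, [0.0265, 0.0068, 0.023], [0, 0, 0]], [0, [0.0265, 0.0068, 0.023], [0, 0, 0]], [0, [0.0265, 0.0068, 0.023], [0, 0, 0]], [0, [0.0265, 0.0068, 0.023], [0, 0, 0]], [0, [0.0265, 0.0068, 0.023], [0, 0, 0]], [0, [0.0265, 0.0068, 0.023], [0, 0, 0]], [0, [0, 0, 0], [0, 0, 0]]])

```text
time_s: 20.78
eef_pos: [536.4, 186.5, 137.7]
ee_rot: [-0.006, 0.634, 0.773, -0.003]
force: [-1.4, 0.7, -0.6]
grip_width: 0.501
grip_force: 0.0
```

Emit:
servo_tool(commands=[[0, [0, 0, 0], [0, 0, 0]]])

```text
time_s: 20.87
eef_pos: [538.2, 183.7, 141.3]
ee_rot: [-0.004, 0.635, 0.773, -0.001]
force: [0.1, 0.3, -0.1]
grip_width: 0.5
grip_force: 0.0
```

```bash
python3 - <<'E'
from h import *
rack('thin',64)
s,p,R=state(); c=save('wrist','w6.png'); W=wworld(c,p,R)
m=(abs(W[...,2]-103)<5)&(W[...,1]>120)&(W[...,1]<250)&(W[...,0]>430)&(W[...,0]<650)
k,l,st,ce=cv2.connectedComponentsWithStats(m.astype(np.uint8))
for i in range(1,k):
    if st[i,4]>100: P=W[l==i]; print(st[i],np.round(np.median(P,0),1),rect(P))
E
```

```text
t 20.87 p [538.2 183.7 141.3] shift now-axes [-2.6  2.2 77.3] shift after turn [-2.3  1.7 77.3] turn [-0.07 -0.04  0.03] F [ 0.1  0.3 -0.1] g 0.5 0.0
[ 274  189   20  100 1923] [539.  184.2 102.9] (array([539.5, 181.7]), array([10.9, 59.9]), 10.9)
```

Emit:
servo_tool(commands=[[0, [-0.0025, 0.0015, 0.0255], [-0.07, -0.04, 0.03]], [0, [0, 0, 0.0255], [0, 0, 0]], [0, [0, 0, 0.0265], [0, 0, 0]], [0, [0, 0, 0], [0, 0, 0]], [0.9, [0, 0, 0], [0, 0, 0]], [0.9, [0, 0, 0], [0, 0, 0]], [0.9, [0, 0, 0], [0, 0, 0]], [0.9, [0, 0, 0], [0, 0, 0]], [0.9, [0, 0, 0], [0, 0, 0]]], squeeze=50)

```text
time_s: 21.67
eef_pos: [542.8, 180.3, 68.5]
ee_rot: [0.003, 0.637, 0.771, 0.003]
force: [-0.1, -1.8, 7.5]
grip_width: 0.123
grip_force: 53.4
```

Emit:
servo_tool(commands=[[0.9, [0, 0, -0.02], [0, 0, 0]], [0.9, [0, 0, -0.04], [0, 0, 0]], [0.9, [0, 0, -0.04], [0, 0, 0]], [0.9, [0, 0, -0.04], [0, 0, 0]], [0.9, [0, 0, -0.04], [0, 0, 0]], [0.9, [0, 0, -0.02], [0, 0, 0]], [0.9, [0, 0, 0], [0, 0, 0]], [0.9, [0, 0, 0], [0, 0, 0]]])

```text
time_s: 22.33
eef_pos: [540.6, 180.5, 267.6]
ee_rot: [0.003, 0.637, 0.771, 0.003]
force: [0.1, 2.1, -2.2]
grip_width: 0.118
grip_force: 52.3
```

```bash
python3 - <<'E'
from h import *
slot('thin',-30,115)
E
```

```text
t 22.33 p [540.6 180.5 267.6] shift now-axes [-374.  -108.4   15.7] shift after turn [-387.6  -40.1   -0.8] turn [-4.08 -0.39  1.76] F [ 0.1  2.1 -2.2] g 0.118 52.3
```

Emit:
servo_tool(commands=[[0.9, [0, 0, 0], [-0.816, -0.078, 0.352]], [0.9, [0, 0, 0], [-0.816, -0.078, 0.352]], [0.9, [0, 0, 0], [-0.816, -0.078, 0.352]], [0.9, [0, 0, 0], [-0.816, -0.078, 0.352]], [0.9, [0, 0, 0], [-0.816, -0.078, 0.352]], [0.9, [-0.0145, -0.02, -0.01], [0, 0, 0]], [0.9, [-0.0145, -0.02, 0], [0, 0, 0]], [0.9, [-0.0359, 0, 0], [0, 0, 0]], [0.9, [-0.0359, 0, 0], [0, 0, 0]], [0.9, [-0.0359, 0, 0], [0, 0, 0]]])

```text
time_s: 23.17
eef_pos: [499.0, 42.8, 257.3]
ee_rot: [0.151, 0.69, 0.692, 0.152]
force: [0.4, -0.1, -0.7]
grip_width: 0.122
grip_force: 52.2
```

Emit:
servo_tool(commands=[[0.9, [-0.0359, 0, 0], [0, 0, 0]], [0.9, [-0.0359, 0, 0], [0, 0, 0]], [0.9, [-0.0359, 0, 0], [0, 0, 0]], [0.9, [-0.0359, 0, 0], [0, 0, 0]], [0.9, [-0.0359, 0, 0], [0, 0, 0]], [0.9, [-0.0359, 0, 0], [0, 0, 0]], [0.9, [-0.0359, 0, 0], [0, 0, 0]], [0.9, [0, 0, 0], [0, 0, 0]], [0.9, [0, 0, 0], [0, 0, 0]]])

```text
time_s: 23.92
eef_pos: [499.9, -208.8, 257.0]
ee_rot: [0.151, 0.691, 0.69, 0.152]
force: [-0.0, 0.4, -0.9]
grip_width: 0.121
grip_force: 52.2
```

```bash
python3 - <<'E'
from h import *
slot('thin',-30,34)
s,p,R=state(); c=save('wrist','w7.png'); W=wworld(c,p,R); Q=slotc(W,*F)
m=(abs(Q[...,2]-95)<5)&(abs(Q[...,0]+10)<20)&(abs(Q[...,1]-92)<45); P=Q[m]; print('medium',rect(P),np.median(P,0))
E
```

```text
t 23.92 p [ 499.9 -208.8  257. ] shift now-axes [ 1.5  2.3 88.1] shift after turn [ 1.6  1.9 88.1] turn [-0.05 -0.01 -0.03] F [-0.   0.4 -0.9] g 0.121 52.2
medium (array([-13.7,  94.1]), array([17.1, 59.7]), 0.0) [-13.83337804  95.6432525   95.42592385]
```

View pics/w7.png

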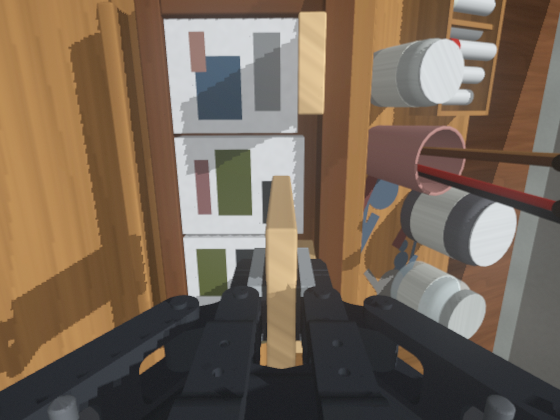

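Wrist view: the medium spacer stands home at (312,65), top at 95 mm over the floor and square. The thin spacer is held at about (282,270) over the centre panel. Lowering it.

Emit:
servo_tool(commands=[[0.9, [0.0015, 0.002, 0.022], [-0.05, -0.01, -0.03]], [0.9, [0, 0, 0.022], [0, 0, 0]], [0.9, [0, 0, 0.022], [0, 0, 0]], [0.9, [0, 0, 0.0225], [0, 0, 0]], [0.9, [0, 0, 0], [0, 0, 0]], [0.9, [0, 0.007, 0], [0, 0, 0]], [0.9, [0, 0.007, 0], [0, 0, 0]], [0.9, [0, 0.007, 0], [0, 0, 0]], [0.9, [0, 0, 0], [0, 0, 0]], [0.9, [0, 0, 0], [0, 0, 0]]])

```text
time_s: 24.8
eef_pos: [559.5, -206.2, 189.6]
ee_rot: [0.156, 0.688, 0.692, 0.154]
force: [0.2, -0.1, -0.5]
grip_width: 0.12
grip_force: 52.2
```

```bash
python3 - <<'E'
from h import *
slot('thin',-5.5,33)
E
```

```text
t 24.8 p [ 559.5 -206.2  189.6] shift now-axes [-0.9  0.8  2.8] shift after turn [-0.9  0.8  2.8] turn [0.04 0.02 0.04] F [ 0.2 -0.1 -0.5] g 0.12 52.2
```

Emit:
servo_tool(commands=[[0.9, [-0.001, 0, 0.0028], [0.04, 0.02, 0.04]], [0.9, [0, 0, 0], [0, 0, 0]]])

```text
time_s: 24.97
eef_pos: [560.3, -207.3, 186.0]
ee_rot: [0.152, 0.69, 0.691, 0.153]
force: [-0.6, 0.4, -0.3]
grip_width: 0.121
grip_force: 52.2
```

Emit:
servo_tool(commands=[[0.9, [0, 0.001, 0], [0, 0, 0]], [0.9, [0, 0, 0], [0, 0, 0]]])

```text
time_s: 25.13
eef_pos: [561.3, -207.3, 186.6]
ee_rot: [0.152, 0.69, 0.691, 0.153]
force: [-0.0, 0.1, -0.6]
grip_width: 0.123
grip_force: 52.2
```

Emit:
servo_tool(commands=[[0.9, [0, 0.001, 0], [0, 0, 0]], [0.9, [0, 0, 0], [0, 0, 0]]])

```text
time_s: 25.3
eef_pos: [562.1, -207.1, 186.9]
ee_rot: [0.152, 0.69, 0.691, 0.153]
force: [-0.2, -0.3, 0.2]
grip_width: 0.122
grip_force: 52.2
```

```bash
python3 - <<'E'
from h import *
slot('thin',-5.5,33)
E
```

```text
t 25.3 p [ 562.1 -207.1  186.9] shift now-axes [ 0.1 -0.4 -0.7] shift after turn [ 0.1 -0.4 -0.7] turn [-0.01 -0.01 -0.01] F [-0.2 -0.3  0.2] g 0.122 52.2
```

Emit:
servo_tool(commands=[[0.9, [0, 0.001, 0], [0, 0, 0]], [0.9, [0, 0, 0], [0, 0, 0]]])

```text
time_s: 25.47
eef_pos: [562.5, -207.1, 187.0]
ee_rot: [0.151, 0.69, 0.691, 0.152]
force: [-4.6, -1.0, 0.0]
grip_width: 0.121
grip_force: 52.6
```

Emit:
servo_tool(commands=[[0.9, [0, 0.0005, 0], [0, 0, 0]], [0.9, [0, 0, 0], [0, 0, 0]]])

```text
time_s: 25.63
eef_pos: [562.7, -207.1, 187.0]
ee_rot: [0.151, 0.69, 0.691, 0.152]
force: [-7.3, -0.4, 1.4]
grip_width: 0.116
grip_force: 52.8
```

Emit:
servo_tool(commands=[[0.9, [0, -0.0022, 0], [0, 0, 0]], [0.9, [0, 0, 0.003], [0, 0, 0]], [0.9, [0, 0, 0.003], [0, 0, 0]], [0.9, [0, 0, 0.003], [0, 0, 0]], [0.9, [0, 0, 0.003], [0, 0, 0]], [0.9, [0, 0, 0], [0, 0, 0]]])

```text
time_s: 26.13
eef_pos: [566.6, -206.9, 175.0]
ee_rot: [0.152, 0.69, 0.691, 0.153]
force: [0.2, -0.6, -0.8]
grip_width: 0.123
grip_force: 52.2
```

```bash
python3 - <<'E'
from h import *
slot('thin',-5.5,0)
E
```

```text
t 26.13 p [ 566.6 -206.9  175. ] shift now-axes [-0.2  0.6 19.6] shift after turn [-0.2  0.6 19.6] turn [-0.02 -0.01 -0.01] F [ 0.2 -0.6 -0.8] g 0.123 52.2
```

Emit:
servo_tool(commands=[[0.9, [0, 0, 0.004], [0, 0, 0]], [0.9, [0, 0, 0.004], [0, 0, 0]], [0.9, [0, 0, 0.004], [0, 0, 0]], [0.9, [0, 0, 0.003], [0, 0, 0]], [0.9, [0, 0, 0.002], [0, 0, 0]], [0.9, [0, 0, 0], [0, 0, 0]]])

```text
time_s: 26.63
eef_pos: [573.7, -206.9, 159.8]
ee_rot: [0.152, 0.69, 0.691, 0.153]
force: [0.1, -0.1, -0.6]
grip_width: 0.122
grip_force: 52.2
```

Emit:
servo_tool(commands=[[0.9, [0, 0, 0.0015], [0, 0, 0]], [0.9, [0, 0, 0.001], [0, 0, 0]], [0.9, [0, 0, 0], [0, 0, 0]]])

```text
time_s: 26.88
eef_pos: [574.8, -207.1, 158.0]
ee_rot: [0.152, 0.69, 0.691, 0.153]
force: [-0.4, 0.3, 0.0]
grip_width: 0.126
grip_force: 52.2
```

Emit:
servo_tool(commands=[[0.9, [0, 0, 0.001], [0, 0, 0]], [0.9, [0, 0, 0.001], [0, 0, 0]], [0.9, [0, 0, 0], [0, 0, 0]]])

```text
time_s: 27.13
eef_pos: [575.5, -207.1, 157.4]
ee_rot: [0.152, 0.69, 0.691, 0.153]
force: [-8.5, 1.7, 8.9]
grip_width: 0.118
grip_force: 54.3
```

```bash
python3 - <<'E'
from h import *
slot('thin',-5.5,0)
s,p,R=state(); print('Ftool',np.round(R.T@np.array(s['force']),1)); 
E
```

```text
t 27.13 p [ 575.5 -207.1  157.4] shift now-axes [ 0.1  0.  -0.2] shift after turn [ 0.1  0.  -0.2] turn [-0.01 -0.   -0.  ] F [-8.5  1.7  8.9] g 0.118 54.3
Ftool [  1.7  -3.9 -11.6]
```

Home. A last press, then release, retreat and check.

Emit:
servo_tool(commands=[[0.9, [0, 0, 0.0015], [0, 0, 0]], [0.9, [0, 0, 0], [0, 0, 0]], [0.9, [0, -0.0007, -0.002], [0, 0, 0]], [0.2, [0, 0, 0], [0, 0, 0]], [-0.1, [0, 0, 0], [0, 0, 0]], [-0.1, [0, 0, 0], [0, 0, 0]], [-0.1, [0, 0, -0.02], [0, 0, 0]], [-0.1, [0, 0, -0.04], [0, 0, 0]], [-0.1, [0, 0, -0.04], [0, 0, 0]], [-0.1, [0, 0, -0.04], [0, 0, 0]]])

```text
time_s: 27.97
eef_pos: [514.9, -207.0, 284.4]
ee_rot: [0.152, 0.69, 0.691, 0.153]
force: [0.3, -0.7, -0.3]
grip_width: 0.549
grip_force: 0.0
```

Emit:
servo_tool(commands=[[-0.1, [0, 0, -0.04], [0, 0, 0]], [-0.1, [0, 0, -0.04], [0, 0, 0]], [-0.1, [0, 0, 0], [0, 0, 0]], [-0.1, [0, 0, 0], [0, 0, 0]], [-0.1, [0, 0, 0], [0, 0, 0]]])

```text
time_s: 28.38
eef_pos: [482.1, -207.3, 354.9]
ee_rot: [0.151, 0.69, 0.691, 0.153]
force: [-0.1, -0.0, -0.5]
grip_width: 0.551
grip_force: 0.0
```

```bash
python3 - <<'E'
from h import *
s,p,R=state(); c=save('wrist','w8.png'); W=wworld(c,p,R); Q=slotc(W,*F)
for n in YS:
    m=(abs(Q[...,2]-95)<6)&(abs(Q[...,0]+12)<22)&(abs(Q[...,1]-YS[n])<42); P=Q[m]; print(n,m.sum(),rect(P),np.round(np.median(P,0),1))
save('scene','s2.png')
E
```

```text
medium 1349 (array([-14. ,  94.5]), array([16.8, 59.4]), 0.0) [-13.7  95.2  95.4]
thin 663 (array([-9.6,  1.8]), array([10. , 59.5]), 0.1) [-9.5  2.9 95.1]
thick 1174 (array([-15.6, -89.6]), array([22.3, 60.3]), 0.0) [-15.1 -87.5  95.1]
```

View pics/w8.png

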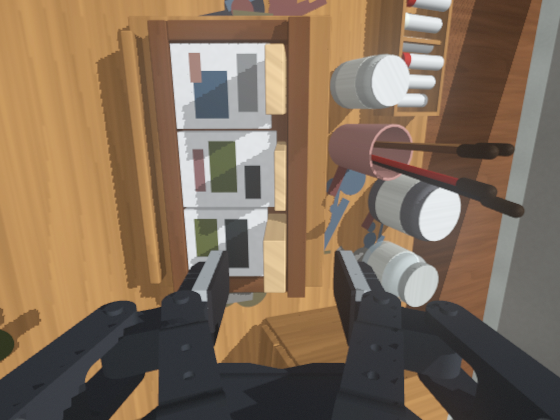

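View pics/s2.png

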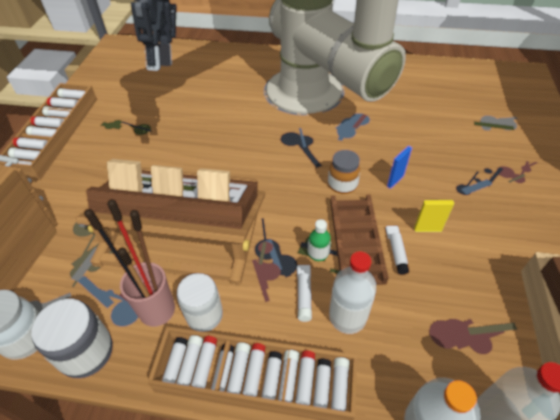

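The views show all three spacers fully home: wrist (274,78), (280,176) and (275,265). Their tops are 95 mm over the floor, and they are square and centred. All bottles, the jar, the can and the pot still stand. Handing in.

```bash
python3 -c "
from rig import *
print(finish_job())"
```

```text
the job is handed in; nothing more can be done
None
```

The job is handed in: medium is in the left gap, thin in the centre and thick in the right, all home and released at about 28 s with nothing knocked over; on the last look they leaned downhill by up to about 2 degrees.

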